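# Hold a gear-case cover over its screw holes

## Task

Get the cover ready to be screwed onto the gear case: first turn the setting key on the case until its pointed nose faces the engraved mark, then pick up the cover plate by its hub and hold it level about 10 mm above the case's top face, single hole over single hole, with every hole centred over its threaded hole and the key inside the hollow hub without the cover touching the case or key. Finish while still holding the cover there, so that a colleague can start the screws; do not set it down or let go, and leave the jar, oil stand and blower where they are.

Things in the scene. Friction and masses are not known exactly. Their poses are not given: they have to be found in the camera images.
- housing: Gear case fixed to the bench: bare-metal box 110 (x) x 84 (y) mm on a grey foot 130 x 104 x 8 mm; flat top face 40 mm above the bench. Origin: centre of the underside, z up. Top face: three 6 mm threaded holes, one at the +x end on the centre line, two at the -x end; the setting key in the middle; a short dark engraved line (the mark) on the centre line, 26 to 36 mm from the centre towards +x.
- key (a joint): Angle of the setting key about its upright spindle, in rad: 0 when its pointed nose points exactly at the mark (along the housing's +x), growing counter-clockwise seen from above; it turns from -0.7 to 1.8, is stiff (about 0.04 N m of friction) and stays where it is left.
- key_grip (a point): On the setting key's spindle axis (centre of the housing), 10 mm above the top face. The key is an upright flat dark steel bar 8 mm thick, its top 18 mm above the top face; from the axis its blunt tail reaches 12 mm back, its parallel sides 16 mm ahead, its pointed nose 20 mm ahead. x points to the nose, y across the thickness, z up.
- cover: Loose bare-metal cover, about 0.16 kg, flat on the bench, hub up: plate 110 (x) x 84 (y) x 6 mm, three 10 mm holes in the housing's pattern. Origin: centre of the underside, z up; it fits when its axes point as the housing's. Closed hub on top: x -20 to +29, y -13 to +13 mm, top 28 mm above the underside. Open below: slot x -16 to +25, y -9 to +9 mm, 24 mm deep, to go over the key.
- cover_grip (a point): Point in the cover's hub at its middle (x +4.5 mm, y 0), 18 mm above the cover's underside: the place to grip it across its 26 mm width, along the cover's y. Axes as the cover's.
- parts_jar: Bystander: a small clear jar with a black lid, 45 mm across, 56 mm high. Origin: centre of the underside.
- oil_stand: Bystander: a black oil stand with four domed cups, 32 x 100 x 24 mm. Origin: centre of the underside.
- blower: Bystander: a dark red rubber blower bulb standing with its nozzle up, 48 mm across, 98 mm high. Origin: centre of the underside.
- housing_hole0 (a point): Centre of a threaded hole (6 mm) at the housing's top face, at +43 mm x, on the centre line (the single hole, next to the mark) of the housing. Axes as the housing's.
- cover_hole0 (a point): Centre of the matching clearance hole (10 mm) at the underside of the cover, at +43 mm x, on the centre line (the single hole) of the cover. Axes as the cover's.
- housing_hole1 (a point): Centre of a threaded hole (6 mm) at the housing's top face, at -43 mm x, +29 mm y of the housing. Axes as the housing's.
- cover_hole1 (a point): Centre of the matching clearance hole (10 mm) at the underside of the cover, at -43 mm x, +29 mm y of the cover. Axes as the cover's.
- housing_hole2 (a point): Centre of a threaded hole (6 mm) at the housing's top face, at -43 mm x, -29 mm y of the housing. Axes as the housing's.
- cover_hole2 (a point): Centre of the matching clearance hole (10 mm) at the underside of the cover, at -43 mm x, -29 mm y of the cover. Axes as the cover's.
Not all that is in view belongs to the job. What is shaped like the cover but yellow is not meant.

How it is judged:
By the outcome, as a careful person would: the job done as asked, in the order asked, and still so for the second after the job is handed in, while the arm keeps its last pose, push and grip.
It also fails if it takes over 51 s, if anything falls off the work surface, if the arm or the gripper's body presses on something with over 40 N, if the wrist force passes 120 N, or if a joint passes its speed limit or range.

## Robot

A 6-joint arm with a two-finger parallel gripper is mounted at the origin on a cart in front of the work surface, level with it; the furniture and walls round the work are solid. World frame = base frame: x ahead of the robot, y to its left, z up, the work surface at z = 0. Lengths are in mm, angles in rad, forces in N, time in s.
With the tool pointing down it reaches from about 400 to 925 mm from the base axis. Payload 12.5 kg.
Tool frame: the origin (TCP) lies between the finger pads; the fingertips stand 11 mm ahead of it and the grasp point (between the pads) lies 8 mm behind it (env.tip_extent is the distance from the TCP to the fingertips, in mm); x points along the fingers, z is the direction in which the jaws open and shut, and the axes are right-handed (so a half turn about x gives the same grasp; the last joint's range is limited). The gripper opens to 95 mm and grips with 3 to 60 N. Pads are 20 mm wide; open, the fingers measure 119 mm over their backs; the gripper's body (75 mm by 180 mm) begins 59 mm behind the grasp point.
Start: joints at [-1.209, 0.491, 1.559, -0, 1.092, -0.106], TCP at [281.852, -557.86, 194.961] pointing down, gripper open.
Joint ranges: [-3.1, 3.1], [-0.84, 2.19], [0.05, 2.79], [-1.13, 4.28], [0.06, 2.93], [-2.69, 2.69]. Speed limits (rad/s): [2.22, 2.22, 2.79, 3.14, 3.14, 3.14].

## Interface

Orientations are given as [roll, pitch, yaw] about the fixed x, y, z axes, in that order (R = Rz(yaw) Ry(pitch) Rx(roll)).
In Python, from cell import status, imaging, env gives the robot as it stands. The module is installed in compiled form; this text tells all that it offers.
- The arm moves only by the tool apply_moves, never from a script. Its argument "increments" is a list of rows, each a list of 5 numbers: the closure, from 0 (fully open) to 1 (shut), then the shift along the tool's x, y, z in mm, then the turn about the tool's x in degrees. A call has 1 to 10 rows; each row shifts and turns the commanded pose from where the row before left it, along the tool's axes as they then stand; what a row does not reach is not made up. A row lasts 1/10 s, in which the tool goes at most 50 mm and 8.59 degrees, less where a joint would pass 70% of its speed; a pose out of reach is approached as far as the arm can. A call with a gripper value outside its range is refused whole. The fingers move at their own pace and stop on an object; the grip force is fixed at half the most. Time passes only in rows, so rows that do not move let the fingers close. It gives the time, the measured TCP pose, the force and the opening at its end, in the units of the state.
- status.state(): the state, without advancing time (a new reading comes with each control period).
- imaging.read_camera(name): name is "side" or "top"; returns a dict with "pixels" (400x640x3 uint8, red, green, blue), "fovy" (degrees; the focal length in pixels is half the picture's height over the tangent of half this angle, whatever the lens; pixels are square), "cx", "cy" (the principal point, pixels), "R" (3x3) and "t" (3): a world point X has camera coordinates R X + t. Camera axes: x right, y down, z forward; pixel columns grow to the right and rows downward; lengths in mm; the calibration is good to about 2 mm. A picture is of the moment at which its call begins. There is no depth.
- env.job_done(): hands the job in, once; it reports no verdict.
The state is a dict: "t": time; "joints": joint angles; "qvel": joint speeds; "tau": joint torques, N m; "eef_pos": TCP position; "tcp_rot": TCP orientation; "ft_force": force on the tool from outside, world axes, zero at the start; "moment": the same for the moment, N m; "opening": opening from 0.0 (shut) to 1.0 (fully open).
Only numpy, scipy, OpenCV 4.12 (cv2) and the standard library are available. Lean on these libraries where they do the work, as an engineer would, in place of code of your own. Each camera call takes 0.05 s, during which the arm holds its last target. There are 200 camera calls.

## Working session

There is one attempt and no reset: what is moved stays moved. The work goes in short steps, Python scripts to look and compute and a tool call to move; the robot and the scene stay as the last step left them, time stands still between calls to the robot, and variables do not carry over. Pictures are saved under pics/ and viewed, about 8 in all and at most 12, crops included, and the job is handed in when it is done.

Besides the shell and the picture viewer there is one more tool, called after "Call:" by a JSON object that holds its "method" and its "body". apply_moves: Moves the arm, as the interface text tells. Its arguments: {"type":"object","properties":{"increments":{"type":"array"}},"required":["increments"]}

```bash
mkdir -p pics; python3 - <<'E'
from cell import status, imaging, env
import cv2
print(status.state())
for n in("side","top"):
    d=imaging.read_camera(n); print(n,d["fovy"],d["cx"],d["cy"],d["R"],d["t"])
    cv2.imwrite(f"pics/{n}0.png",d["pixels"][:,:,::-1])
E
```

```text
{'t': 0.0, 'joints': array([-1.20863442e+00,  4.91534718e-01,  1.55943300e+00,  6.07640426e-06,
        1.09168792e+00, -1.05589022e-01]), 'qvel': array([ 0.00032658, -0.00058025,  0.00089477,  0.00101076,  0.00127477,
        0.00016078]), 'tau': array([ 1.60232968e-03, -6.12638998e+01, -2.58180428e+01,  6.92947721e-02,
        4.83002071e-02, -1.61325006e-04]), 'eef_pos': array([ 281.73739331, -557.61276581,  194.382854  ]), 'tcp_rot': array([3.03093374, 1.56973333, 1.92788553]), 'ft_force': array([-0.50564193,  0.41436554, -0.19707744]), 'moment': array([-0.02499424,  0.03699695,  0.00899716]), 'opening': 1.0021157410362895}
side 43.46886722637852 312.50589335088495 200.61054418513598 [[-0.89067616 -0.45448326  0.0118721 ]
 [-0.19964184  0.36752155 -0.90833422]
 [ 0.40845945 -0.8114018  -0.41807656]] [ 497.82315033  198.65079534 1013.60849616]
top 52.52129285681991 318.21732384323263 196.72876936609526 [[ 0.01689797 -0.99923758  0.03519548]
 [-0.99508701 -0.02024128 -0.09691301]
 [ 0.09755152 -0.03338493 -0.99467037]] [ -88.67023138  586.34500553 1078.07336028]
```

View pics/top0.png

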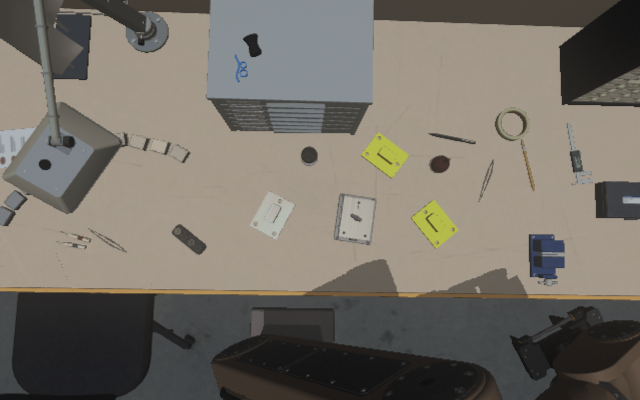

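View pics/side0.png

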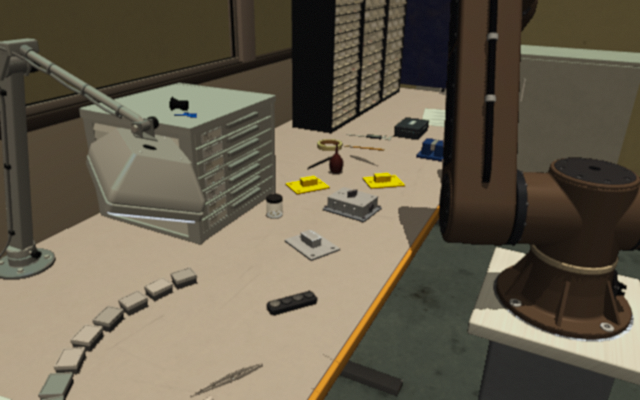

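The top picture shows the grey cover at about (272,215), the housing at (355,219) and the yellow decoys at (386,155) and (435,224). The jar is at (309,156), the blower at (440,163) and the oil stand at (190,239). I'll zoom in next.

```bash
python3 - <<'E'
import cv2,numpy as np
t=cv2.imread("pics/top0.png");s=cv2.imread("pics/side0.png")
def c(im,x,y,w,h,k): return cv2.resize(im[y:y+h,x:x+w],None,fx=k,fy=k,interpolation=cv2.INTER_CUBIC)
A=np.hstack([c(t,245,185,55,60,7),c(t,327,185,55,60,7)])
cv2.imwrite("pics/c1.png",A)
B=np.hstack([c(s,280,225,66,40,6),c(s,318,180,66,40,6)])
cv2.imwrite("pics/c2.png",B)
E
```

```text
(no output)
```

View pics/c1.png

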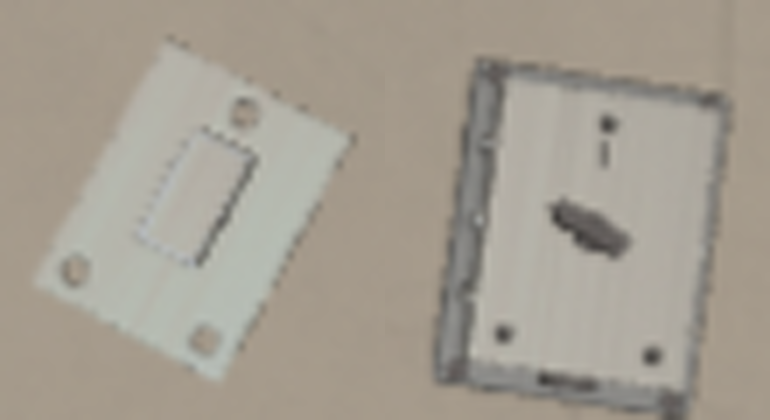

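View pics/c2.png

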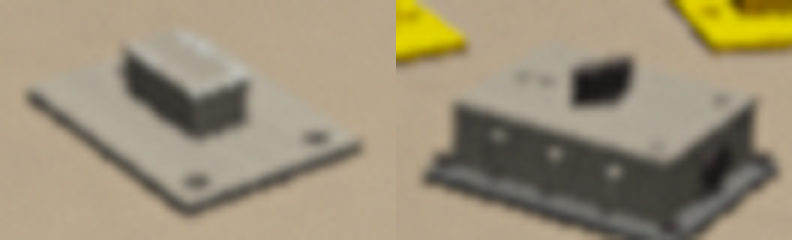

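The crops show the cover's single hole at the upper end in the top view. The key nose points left and slightly up, about +1.2 rad from the mark. Next I fit the poses.

```bash
cat > h.py <<'E'
import numpy as np,cv2
from scipy.optimize import least_squares
from cell import status, imaging, env
def cam(n):
    d=imaging.read_camera(n); d["f"]=200/np.tan(np.radians(d["fovy"]/2)); return d
def proj(d,P):
    c=np.atleast_2d(P)@np.array(d["R"]).T+d["t"]; return d["f"]*c[:,:2]/c[:,2:]+[d["cx"],d["cy"]]
def place(p,L):
    c,s=np.cos(p[2]),np.sin(p[2]); L=np.atleast_2d(np.array(L,float))
    return np.c_[p[0]+c*L[:,0]-s*L[:,1],p[1]+s*L[:,0]+c*L[:,1],L[:,2]]
def fit(obs,p0):  # obs: list (cam, local pts, px)
    f=lambda p:np.concatenate([(proj(d,place(p,L))-np.array(u)).ravel() for d,L,u in obs])
    r=least_squares(f,p0,loss="soft_l1"); return r.x,np.round(f(r.x).reshape(-1,2),1)
def uncrop(px,off,k): return (np.array(px,float)+.5)/k-.5+off
E
cat > fit1.py <<'E'
from h import *
T=cam("top");S=cam("side")
H=[[43,0,40],[-43,29,40],[-43,-29,40]]
g=cv2.imread("pics/top0.png",0).astype(float)
def cen(u,r=3):
    x,y=np.round(u).astype(int);w=g[y-r:y+r+1,x-r:x+r+1];w=np.clip(np.percentile(w,60)-8-w,0,None)
    yy,xx=np.mgrid[y-r:y+r+1,x-r:x+r+1];return [(w*xx).sum()/w.sum(),(w*yy).sum()/w.sum()]
raw=uncrop([[223,124],[118,333],[267,355]],[327,185],7)
hu=np.array([cen(u,2) for u in raw]);print(hu-raw)
ho=(T,H,hu)
hs=(S,[[43,0,40],[-43,29,40],[-43,-29,40],[55,-42,40],[-55,-42,40],[-55,42,40]],None)
su=uncrop([[522-396,76],[657-396,146],[721-396,100],[455-396,104],[662-396,163],[755-396,99]],[318,180],6)
print("H side order test")
for nm,o in(("top",[ho]),):
    p,r=fit(o,[560,-90,0]);print(nm,p,r.tolist());ph=p
L={'h0':[43,0,40],'h1':[-43,29,40],'h2':[-43,-29,40],'++':[55,42,40],'+-':[55,-42,40],'-+':[-55,42,40],'--':[-55,-42,40]}
for k,v in L.items(): print(k,((proj(S,place(ph,v))-[318,180]+.5)*6-.5+[396,0]).round())
C=[[55,42,6],[55,-42,6],[-55,-42,6],[-55,42,6],[43,0,6],[-43,29,6],[-43,-29,6],[29,13,28],[29,-13,28],[-20,-13,28],[-20,13,28]]
cu=uncrop([[170,42],[350,138],[218,378],[38,283],[245,112],[75,270],[205,340],[205,130],[257,158],[198,264],[140,237]],[245,185],7)
pc,r=fit([(T,C,cu)],[560,90,-.5]);print("cover",pc,r.tolist())
for v in C: print(v,((proj(S,place(pc,v))-[280,225]+.5)*6-.5).round())
# key blob
m=(g[210:224,346:364]<95).astype(np.uint8);ys,xs=np.nonzero(m);pts=np.c_[xs+346,ys+210].astype(np.float32)
print("keyrect",cv2.minAreaRect(pts),len(pts))
for a in np.arange(.9,1.6,.1):
    q=[ph[0],ph[1],ph[2]+a];print(round(a,1),proj(T,place(q,[[20,0,58],[-12,4,58],[-12,-4,58]])).round(1).tolist())
E
python3 fit1.py
```

```text
[[-0.0124087  -0.015236  ]
 [ 0.02351962  0.09059971]
 [ 0.01071429  0.13428571]]
H side order test
top [ 531.22454961 -181.30687304   75.26905142] [[0.0, 0.1], [0.0, -0.0], [-0.0, -0.0]]
h0 [[522.  81.]]
h1 [[655. 149.]]
h2 [[718. 105.]]
++ [[451. 105.]]
+- [[548.  45.]]
-+ [[664. 166.]]
-- [[755. 102.]]
cover [ 5.38194278e+02  4.73540607e+01 -4.76198262e-01] [[-0.0, -0.6], [0.8, 0.0], [0.5, 0.7], [-0.6, -0.2], [0.4, 0.3], [0.4, 0.1], [0.3, 0.1], [-1.0, -0.7], [-0.1, -0.2], [-0.4, 0.6], [-0.5, -0.1]]
[55, 42, 6] [[26. 90.]]
[55, -42, 6] [[195.  34.]]
[-55, -42, 6] [[360. 144.]]
[-55, 42, 6] [[184. 208.]]
[43, 0, 6] [[129.  73.]]
[-43, 29, 6] [[194. 184.]]
[-43, -29, 6] [[314. 141.]]
[29, 13, 28] [[122.  48.]]
[29, -13, 28] [[175.  30.]]
[-20, -13, 28] [[247.  79.]]
[-20, 13, 28] [[193.  98.]]
keyrect ((355.0, 217.5), (9.192388534545898, 3.535533905029297), 45.0) 23
0.9 [[352.0, 212.2], [359.2, 222.0], [361.3, 220.0]]
1.0 [[351.4, 212.8], [359.6, 221.8], [361.5, 219.5]]
1.1 [[351.0, 213.3], [360.0, 221.5], [361.7, 219.1]]
1.2 [[350.6, 214.0], [360.3, 221.2], [361.8, 218.6]]
1.3 [[350.3, 214.6], [360.7, 220.9], [361.9, 218.2]]
1.4 [[350.0, 215.3], [361.0, 220.5], [361.9, 217.7]]
1.5 [[349.8, 216.1], [361.2, 220.1], [361.8, 217.2]]
```

```bash
cat > go.py <<'E'
import sys
from h import *
from scipy.spatial.transform import Rotation as Ro
def to(x,y,z,jaw):
    s=status.state();R=Ro.from_euler("xyz",s["tcp_rot"]).as_matrix();j=np.arctan2(R[1,2],R[0,2])
    d=R.T@(np.array([x,y,z])-s["eef_pos"])
    print("t",round(s["t"],2),"pos",s["eef_pos"].round(2),"jawyaw",round(j,4),"toolx",R[:,0].round(4),"F",s["ft_force"].round(1),"open",round(s["opening"],3),"q6",s["joints"][5].round(3),"q1",s["joints"][0].round(3))
    print("tool delta mm",d.round(2))
    for k in(0,np.pi):
        a=(jaw+k-j+np.pi)%(2*np.pi)-np.pi;print("  turn about tool x deg",round(-np.degrees(a),2),"-> jaw",round(j+a,3))
if __name__=="__main__": to(*map(float,sys.argv[1:5]))
E
python3 go.py 531.2 -181.3 195 -0.5
python3 - <<'E'
E
```

```text
t 0.2 pos [ 281.78 -557.73  194.61] jawyaw -1.103 toolx [-2.e-04  5.e-04 -1.e+00] F [-0.7 -0.3 -0.3] open 1.002 q6 -0.106 q1 -1.209
tool delta mm [-2.4000e-01  3.9236e+02 -2.2352e+02]
  turn about tool x deg -34.55 -> jaw -0.5
  turn about tool x deg 145.45 -> jaw -3.642
```

Call:
{"method": "apply_moves", "body": {"increments": [[0.5,0,0,0,-8.55],[0.5,0,0,0,-8.55],[0.5,0,0,0,-8.55],[0.5,0,0,0,-8.55],[0.5,0,0,0,-0.35]]}}

```text
t: 0.7
eef_pos: [281.8, -557.8, 194.8]
tcp_rot: [2.526, 1.571, 2.029]
ft_force: [-0.4, 0.0, 0.1]
opening: 0.636
```

```bash
python3 go.py 531.2 -181.3 120 -0.5
```

```text
t 0.7 pos [ 281.83 -557.79  194.8 ] jawyaw -0.4975 toolx [-1.e-04  2.e-04 -1.e+00] F [-0.4  0.   0.1] open 0.636 q6 -0.711 q1 -1.209
tool delta mm [ 74.85 449.85  39.48]
  turn about tool x deg 0.14 -> jaw -0.5
  turn about tool x deg -179.86 -> jaw 2.642
```

Call:
{"method": "apply_moves", "body": {"increments": [[0.6,0,45,4,0],[0.6,0,45,4,0],[0.6,0,45,4,0],[0.6,0,45,4,0],[0.6,0,45,4,0],[0.6,0,45,4,0],[0.6,0,45,4,0],[0.6,15,45,4,0],[0.6,30,45,4,0],[0.6,30,44.8,3.5,0]]}}

```text
t: 1.7
eef_pos: [529.4, -186.3, 124.1]
tcp_rot: [-0.014, 1.569, -0.519]
ft_force: [1.1, -0.6, -0.7]
opening: 0.399
```

Call:
{"method": "apply_moves", "body": {"increments": [[0.6,0,0,0,0],[0.6,0,0,0,0],[0.6,0,0,0,0]]}}

```text
t: 2.0
eef_pos: [528.4, -188.7, 125.2]
tcp_rot: [-0.139, 1.57, -0.641]
ft_force: [-0.4, -0.2, -1.5]
opening: 0.396
```

```bash
python3 go.py 531.2 -181.3 53 -0.5; python3 - <<'E'
from h import *
t=cam("top")["pixels"][:,:,::-1];s=cam("side")["pixels"][:,:,::-1]
def c(im,x,y,w,h,k): return cv2.resize(im[y:y+h,x:x+w],None,fx=k,fy=k,interpolation=cv2.INTER_CUBIC)
cv2.imwrite("pics/a1.png",np.hstack([c(t,310,160,100,110,4),c(s,310,120,100,110,4)]))
E
```

```text
t 2.0 pos [ 528.38 -188.67  125.19] jawyaw -0.5024 toolx [ 9.e-04 -7.e-04 -1.e+00] F [-0.4 -0.2 -1.5] open 0.396 q6 0.042 q1 -0.461
tool delta mm [72.19  7.83 -1.16]
  turn about tool x deg -0.14 -> jaw -0.5
  turn about tool x deg 179.86 -> jaw -3.642
```

View pics/a1.png

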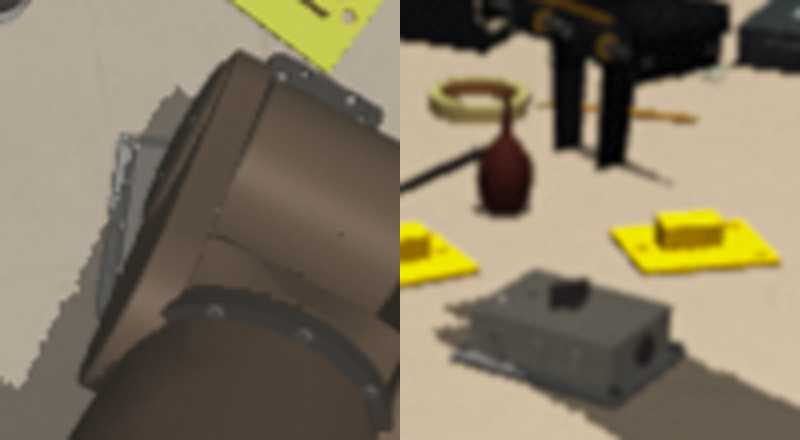

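The top view is blocked by the arm. The side view shows the finger tips at crop about (570,150) and (610,165), above the case. I'll check that against the projected tip position.

```bash
python3 - <<'E'
from h import *
S=cam("side");s=status.state();p=s["eef_pos"];j=-.5024;u=np.array([np.cos(j),np.sin(j),0]);n=np.array([-u[1],u[0],0])
for o in(19,31):
  for sg in(-1,1):
    for w in (-10,10):
      print(o,sg,w,((proj(S,p+sg*u*o+w*n+[0,0,-11])-[310,120]+.5)*4-.5+[400,0]).round())
print(proj(S,p))
E
```

```text
19 -1 -10 [[614. 209.]]
19 -1 10 [[590. 215.]]
19 1 -10 [[578. 192.]]
19 1 10 [[554. 198.]]
31 -1 -10 [[625. 215.]]
31 -1 10 [[602. 221.]]
31 1 -10 [[567. 187.]]
31 1 10 [[543. 192.]]
[[355.76714236 166.62304592]]
```

```bash
python3 - <<'E'
from h import *
print(env.tip_extent)
a=cam("side")["pixels"][:,:,::-1]; b=cv2.imread("pics/side0.png")
d=cv2.absdiff(np.ascontiguousarray(a),b)
c=lambda im:cv2.resize(np.ascontiguousarray(im)[120:200,320:385],None,fx=6,fy=6,interpolation=cv2.INTER_CUBIC)
cv2.imwrite("pics/a2.png",np.hstack([c(a),c(np.clip(d.astype(int)*3,0,255).astype(np.uint8))]))
E
```

```text
11.0
```

View pics/a2.png

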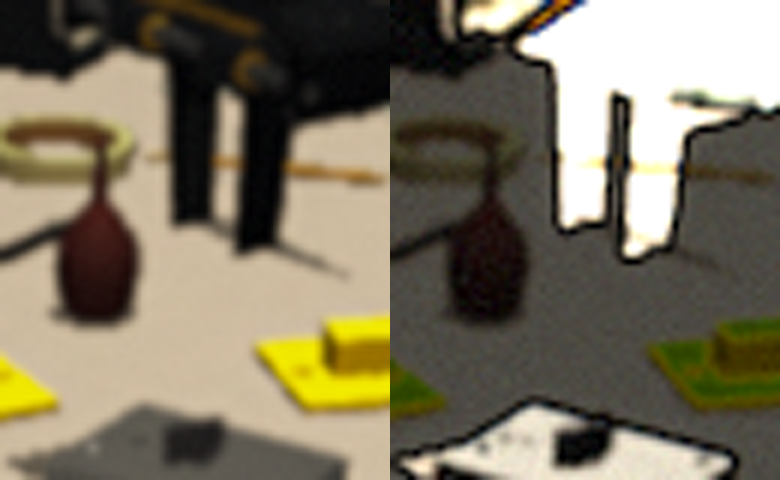

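The tips appear about 11 px higher in the side view than projected, and the top fit agrees with the side view for the case. I'll descend to just above the key, with the tips at z≈62, and compare again.

Call:
{"method": "apply_moves", "body": {"increments": [[0.6,17,4,-0.6,0],[0.6,17,3.8,-0.6,0],[0.6,18,0,0,0],[0.6,0,0,0,0],[0.6,0,0,0,0]]}}

```text
t: 2.7
eef_pos: [531.1, -180.9, 73.0]
tcp_rot: [-0.194, 1.571, -0.695]
ft_force: [0.4, -0.5, -0.1]
opening: 0.396
```

```bash
python3 go.py 531.2 -181.3 53 -0.5; python3 - <<'E'
from h import *
S=cam("side");p=status.state()["eef_pos"];j=-.5;u=np.array([np.cos(j),np.sin(j),0]);n=np.array([-u[1],u[0],0])
k=6;o=[300,130]
im=cv2.resize(np.ascontiguousarray(S["pixels"][130:225,300:395,::-1]),None,fx=k,fy=k,interpolation=cv2.INTER_CUBIC)
pts=[p+sg*u*w+e*n+[0,0,-11] for sg in(-1,1) for w in(19,31) for e in(-10,10)]
for q in proj(S,pts): cv2.circle(im,tuple(int(v) for v in (q-o+.5)*k),3,(0,0,255),-1)
cv2.imwrite("pics/a3.png",im)
E
```

```text
t 2.7 pos [ 531.07 -180.91   73.05] jawyaw -0.501 toolx [ 2.e-04 -2.e-04 -1.e+00] F [ 0.4 -0.5 -0.1] open 0.396 q6 0.055 q1 -0.446
tool delta mm [20.05 -0.28  0.3 ]
  turn about tool x deg -0.05 -> jaw -0.5
  turn about tool x deg 179.95 -> jaw -3.642
```

View pics/a3.png

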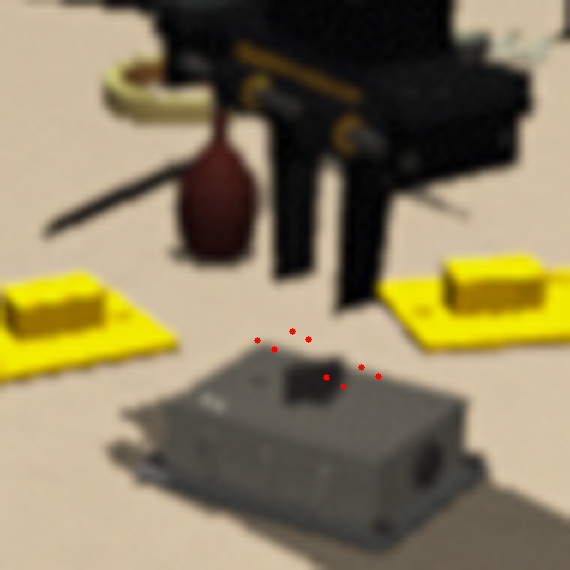

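The tips at (295,275) and (357,308) still sit about 11 px above the red prediction. One view can't separate a z offset from a horizontal one, so I check the top view with the gripper body drawn in for both hypotheses.

```bash
python3 - <<'E'
from h import *
T=cam("top");S=cam("side");st=status.state();p=st["eef_pos"];j=-.5;u=np.array([np.cos(j),np.sin(j),0]);n=np.array([-u[1],u[0],0])
print(st["joints"].round(4))
def draw(D,o,sz,k):
    im=cv2.resize(np.ascontiguousarray(D["pixels"][o[1]:o[1]+sz[1],o[0]:o[0]+sz[0],::-1]),None,fx=k,fy=k,interpolation=cv2.INTER_CUBIC)
    im=cv2.convertScaleAbs(im,alpha=1.6)
    for d,c in(([0,0,27],(0,0,255)),([24.5,-54.7,0],(0,255,0))):
        q=p+np.array(d)
        for h in(67,):
            P=[q+a*u+b*n+[0,0,h] for a,b in((90,37),(90,-37),(-90,-37),(-90,37))]
            cv2.polylines(im,[((proj(D,P)-o+.5)*k).astype(int)],True,c,1)
    return im
cv2.imwrite("pics/a4.png",np.hstack([draw(T,[300,150],[100,110],4),draw(S,[290,90],[100,110],4)]))
E
```

```text
[-4.4560e-01  5.5440e-01  1.8388e+00 -1.0000e-04  7.4670e-01  5.5000e-02]
```

View pics/a4.png

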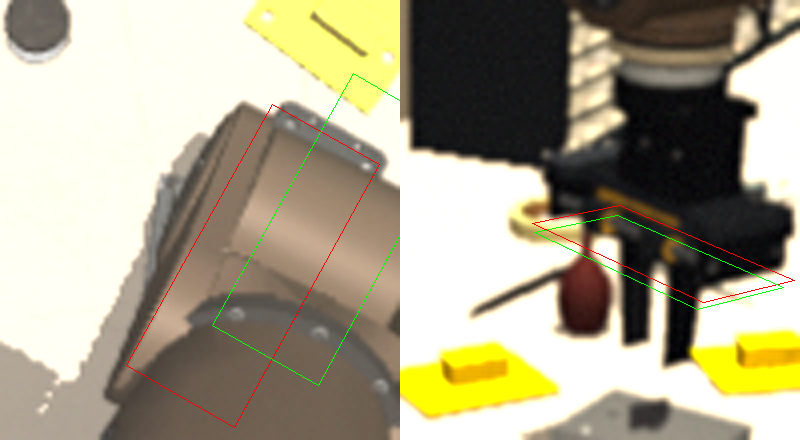

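In the top view the gripper body matches the reported x,y (red box), so only z is in doubt. A closing test at z≈54 tells: if the jaws stop at about 8 mm they are on the key, and if they shut fully the tips are above it.

Call:
{"method": "apply_moves", "body": {"increments": [[0.7,8,0,0,0],[0.7,8,0,0,0],[0.7,3,0,0,0],[0.7,0,0,0,0],[0.7,0,0,0,0]]}}

```text
t: 3.35
eef_pos: [531.1, -180.3, 53.4]
tcp_rot: [-2.858, 1.571, 2.925]
ft_force: [-0.6, 0.0, -0.2]
opening: 0.302
```

Call:
{"method": "apply_moves", "body": {"increments": [[0.85,0,0,0,0],[0.85,0,0,0,0],[1.0,0,0,0,0],[1.0,0,0,0,0],[1.0,0,0,0,0],[1.0,0,0,0,0]]}}

```text
t: 3.95
eef_pos: [531.1, -180.4, 53.5]
tcp_rot: [-0.387, 1.571, -0.887]
ft_force: [-0.9, 0.5, 0.1]
opening: 0.005
```

```bash
python3 go.py 531.2 -181.3 53 -0.5
```

```text
t 3.95 pos [ 531.09 -180.41   53.54] jawyaw -0.5 toolx [ 1.e-04 -1.e-04 -1.e+00] F [-0.9  0.5  0.1] open 0.005 q6 0.055 q1 -0.445
tool delta mm [ 0.54 -0.73  0.52]
  turn about tool x deg 0.0 -> jaw -0.5
  turn about tool x deg -180.0 -> jaw 2.642
```

The jaws shut fully, so the tips really are above the key and the reported z reads low. I'll measure the closed tips in the side view numerically.

```bash
python3 - <<'E'
from h import *
S=cam("side");g=cv2.cvtColor(np.ascontiguousarray(S["pixels"]),cv2.COLOR_RGB2GRAY)
p=status.state()["eef_pos"]
for z in(42.5,60,70,80): print(z,proj(S,[531.1,-180.4,z]).round(1))
print(list(range(342,368)))
for r in range(168,202): print(r,' '.join(f"{v:3d}" for v in g[r,342:368]))
E
```

```text
42.5 [[352.1 196.1]]
60 [[352.4 190.2]]
70 [[352.6 186.7]]
80 [[352.7 183.3]]
[342, 343, 344, 345, 346, 347, 348, 349, 350, 351, 352, 353, 354, 355, 356, 357, 358, 359, 360, 361, 362, 363, 364, 365, 366, 367]
168 107 175 197 196 197 188 146  72  15   3   6   4   8   7   7   2   9  50 127 184 181 120  51  23  26  40
169 117 180 197 197 196 189 147  73  16   3   7   7   6   3   5   4  14  64 140 187 187 151 110  95  98 111
170 130 184 197 194 196 187 148  73  16   3   6   7  10   5   9   5  15  71 147 188 194 183 172 170 169 172
171 132 181 195 195 196 189 148  75  15   6   6   8   7   6   3   4  16  79 154 190 196 196 194 195 194 194
172 143 182 196 196 197 188 146  74  14   4   7   8   7   8   6   2  23  94 167 196 196 197 196 197 195 195
173 170 190 195 195 197 187 145  72  15   1   8   7   6   4   5   5  29 106 178 198 196 195 195 194 195 194
174 188 195 194 194 196 187 146  73  16   3   5   9   8   6   3   5  32 108 178 197 196 195 195 195 194 195
175 194 195 194 194 195 189 154  80  16   5   5   8   7   8   5   6  37 112 178 197 196 195 195 197 196 197
176 194 194 194 193 196 194
[... 2080 characters left out ...]
  48  67  85  93  92  92  92  90  91  92  90  91  92
196  92  93  93  95  85  63  45  42  47  47  43  42  48  64  81  92  92  93  92  94  93  92  92  93  92  92
197  93  93  93  93  89  75  68  68  75  73  65  65  70  82  91  94  93  92  92  92  93  92  93  92  92  92
198  94  94  93  94  91  90  86  86  90  89  86  87  86  91  93  93  94  94  94  93  93  93  93  93  91  91
199  94  94  94  94  95  94  93  94  93  94  94  91  94  94  94  94  93  93  92  94  93  93  93  93  93  93
200  89  92  93  92  94  94  95  93  95  95  93  94  93  94  94  92  93  92  93  93  93  94  93  93  93  93
201  81  84  86  88  92  92  92  94  94  93  94  93  94  93  94  92  92  93  93  93  92  92  93  94  93  93
```

The tips sit about 32 mm higher than reported, with x,y matching. I'll open the jaws and descend in small checked steps.

Call:
{"method": "apply_moves", "body": {"increments": [[0.6,0,0,0,0],[0.6,0,0,0,0],[0.6,0,0,0,0],[0.6,2,0,0,0],[0.6,3,0,0,0],[0.6,3,0,0,0],[0.6,3,0,0,0]]}}

```text
t: 4.7
eef_pos: [531.0, -180.4, 42.1]
tcp_rot: [-2.627, 1.571, -3.127]
ft_force: [0.8, 0.7, 0.4]
opening: 0.4
```

Call:
{"method": "apply_moves", "body": {"increments": [[0.6,3,0,0,0],[0.6,3,0,0,0],[0.6,3,0,0,0],[0.6,2,0,0,0],[0.6,0,0,0,0]]}}

```text
t: 5.2
eef_pos: [530.9, -180.3, 31.2]
tcp_rot: [-2.934, 1.57, 2.849]
ft_force: [-0.1, -0.5, -0.0]
opening: 0.399
```

```bash
python3 - <<'E'
from h import *
S=cam("side");p=status.state()["eef_pos"];print(p,status.state()["ft_force"]);j=-.5;u=np.array([np.cos(j),np.sin(j),0]);n=np.array([-u[1],u[0],0])
k=8;o=[318,150]
im=cv2.resize(np.ascontiguousarray(S["pixels"][150:220,318:393,::-1]),None,fx=k,fy=k,interpolation=cv2.INTER_CUBIC)
im=cv2.convertScaleAbs(im,alpha=1.5)
a=status.state()["opening"]*95/2
pts=[p+sg*u*w+e*n+[0,0,-11+32] for sg in(-1,1) for w in(a,a+12) for e in(-10,10)]
for q in proj(S,pts): cv2.circle(im,tuple(int(v) for v in (q-o+.5)*k),2,(0,0,255),-1)
cv2.imwrite("pics/a5.png",im)
E
```

```text
[ 531.03308159 -180.39323459   31.43096705] [-0.64025314  0.1241974  -0.25903391]
```

View pics/a5.png

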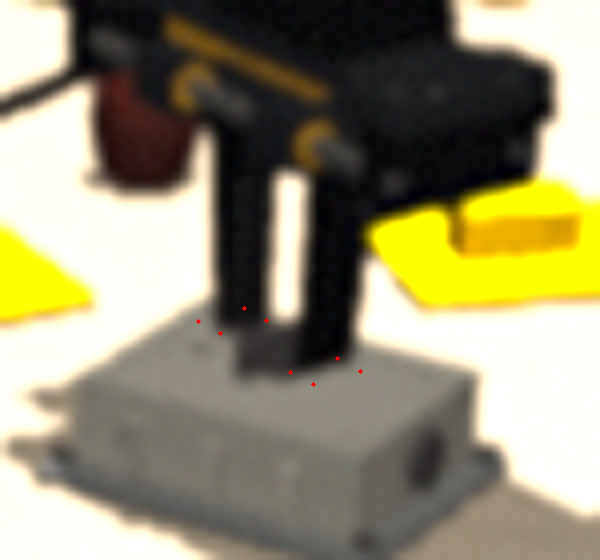

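The fingers straddle the key. The left tip is at (242,325), the right tip at (325,362), and the key between them at about (268,350). The tips are at z≈55. I go lower, then close.

Call:
{"method": "apply_moves", "body": {"increments": [[0.6,2,0,0,0],[0.6,2,0,0,0],[0.6,2,0,0,0],[0.6,2,0,0,0],[0.6,0,0,0,0]]}}

```text
t: 5.75
eef_pos: [530.9, -180.3, 23.2]
tcp_rot: [-2.931, 1.57, 2.853]
ft_force: [-0.1, -0.2, 0.5]
opening: 0.405
```

Call:
{"method": "apply_moves", "body": {"increments": [[0.8,0,0,0,0],[0.8,0,0,0,0],[1.0,0,0,0,0],[1.0,0,0,0,0],[1.0,0,0,0,0],[1.0,0,0,0,0]]}}

```text
t: 6.35
eef_pos: [533.3, -181.5, 23.8]
tcp_rot: [0.054, 1.565, -0.447]
ft_force: [9.2, -3.4, -6.3]
opening: 0.084
```

```bash
python3 go.py 531.2 -181.3 22 -1.7; python3 -c "
from h import *
print(status.state()['moment'])"
```

```text
t 6.35 pos [ 533.3  -181.5    23.76] jawyaw -0.5001 toolx [ 0.0049 -0.0023 -1.    ] F [ 9.2 -3.4 -6.3] open 0.084 q6 0.055 q1 -0.445
tool delta mm [ 1.75 -0.84 -1.95]
  turn about tool x deg 68.75 -> jaw -1.7
  turn about tool x deg -111.25 -> jaw 1.442
[-0.66146617 -1.60524531 -0.05330084]
```

The jaws stopped at 8.0 mm, so the key is gripped. The force shows the spindle about 2.5 mm further along the jaw axis. I relieve that, then turn 68.75°.

Call:
{"method": "apply_moves", "body": {"increments": [[1.0,0,0,1.2,0],[1.0,0,0,1.2,0],[1.0,0,0,0,0]]}}

```text
t: 6.65
eef_pos: [533.2, -181.5, 23.7]
tcp_rot: [0.218, 1.571, -0.283]
ft_force: [0.9, 0.6, 2.2]
opening: 0.082
```

Call:
{"method": "apply_moves", "body": {"increments": [[1.0,0,0,0,6.875],[1.0,0,0,0,6.875],[1.0,0,0,0,6.875],[1.0,0,0,0,6.875],[1.0,0,0,0,6.875]]}}

```text
t: 7.15
eef_pos: [533.8, -182.0, 23.7]
tcp_rot: [0.501, 1.569, -0.603]
ft_force: [2.4, -3.1, 0.3]
opening: 0.083
```

```bash
python3 go.py 531.2 -181.3 22 -1.7; python3 -c "
from h import *
print(status.state()['moment'])"
```

```text
t 7.15 pos [ 533.76 -182.02   23.71] jawyaw -1.1047 toolx [ 0.0016 -0.0011 -1.    ] F [ 2.4 -3.1  0.3] open 0.083 q6 0.659 q1 -0.446
tool delta mm [ 1.7  -1.97 -1.8 ]
  turn about tool x deg 34.11 -> jaw -1.7
  turn about tool x deg -145.89 -> jaw 1.442
[-0.51224095 -0.51962116  0.0467516 ]
```

Call:
{"method": "apply_moves", "body": {"increments": [[1.0,0,0,0,6.875],[1.0,0,0,0,6.875],[1.0,0,0,0,6.875],[1.0,0,0,0,6.875],[1.0,0,0,0,6.875],[1.0,0,0,0,0],[1.0,0,0,0,0],[1.0,0,0,0,0]]}}

```text
t: 7.95
eef_pos: [533.9, -182.7, 23.7]
tcp_rot: [0.957, 1.568, -0.743]
ft_force: [0.7, -7.5, -1.0]
opening: 0.083
```

```bash
python3 go.py 531.2 -181.3 22 -1.7; python3 -c "
from h import *
print(status.state()['moment'])"
```

```text
t 7.95 pos [ 533.89 -182.67   23.73] jawyaw -1.6999 toolx [ 0.002  -0.0018 -1.    ] F [ 0.7 -7.5 -1. ] open 0.083 q6 1.255 q1 -0.446
tool delta mm [ 1.72 -2.85 -1.02]
  turn about tool x deg 0.01 -> jaw -1.7
  turn about tool x deg -179.99 -> jaw 1.442
[-1.20683221 -0.32408712  0.00879174]
```

Call:
{"method": "apply_moves", "body": {"increments": [[1.0,0,0,1.0,0],[1.0,0,0,0.8,0],[1.0,0,0,0,0],[0.5,0,0,0,0],[0.5,0,0,0,0],[0.5,0,0,0,0],[0.5,0,0,0,0],[0.5,-20,0,0,0],[0.5,-40,0,0,0],[0.5,-20,0,0,0]]}}

```text
t: 8.95
eef_pos: [533.4, -183.6, 105.8]
tcp_rot: [1.192, 1.569, -0.508]
ft_force: [1.1, -0.7, 0.4]
opening: 0.495
```

```bash
python3 go.py 543.7 44.1 80 -2.047
```

```text
t 8.95 pos [ 533.4  -183.64  105.83] jawyaw -1.7 toolx [ 0.0018 -0.001  -1.    ] F [ 1.1 -0.7  0.4] open 0.495 q6 1.251 q1 -0.449
tool delta mm [  25.63  -19.17 -227.19]
  turn about tool x deg 19.88 -> jaw -2.047
  turn about tool x deg -160.12 -> jaw 1.095
```

Call:
{"method": "apply_moves", "body": {"increments": [[0.45,0,-3.2,-38,0],[0.45,0,-3.2,-38,0],[0.45,0,-3.2,-38,0],[0.45,0,-3.2,-38,0],[0.45,0,-3.2,-38,0],[0.45,0,-3.2,-37.2,0],[0.45,0,0,0,8],[0.45,0,0,0,8],[0.45,0,0,0,3.9],[0.45,0,0,0,0]]}}

```text
t: 9.95
eef_pos: [543.0, 44.5, 103.5]
tcp_rot: [-0.643, 1.571, -2.691]
ft_force: [0.7, 0.5, 0.4]
opening: 0.55
```

```bash
python3 go.py 543.7 44.1 10 -2.047; python3 - <<'E'
from h import *
T=cam("top");S=cam("side")
def c(D,x,y,w,h,k,m): return cv2.convertScaleAbs(cv2.resize(np.ascontiguousarray(D["pixels"][y:y+h,x:x+w,::-1]),None,fx=k,fy=k,interpolation=cv2.INTER_CUBIC),alpha=m)
cv2.imwrite("pics/a6.png",np.hstack([c(T,327,185,55,60,7,1),c(S,275,185,68,70,6,1)]))
E
```

```text
t 9.95 pos [542.99  44.5  103.46] jawyaw -2.048 toolx [-2.e-04 -1.e-04 -1.e+00] F [0.7 0.5 0.4] open 0.55 q6 2.009 q1 -0.039
tool delta mm [9.346e+01 8.300e-01 1.000e-02]
  turn about tool x deg -0.06 -> jaw -2.047
  turn about tool x deg 179.94 -> jaw -5.189
```

View pics/a6.png

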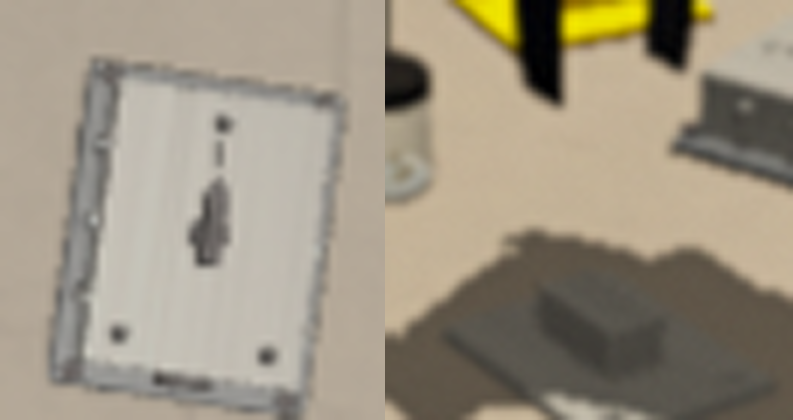

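The key now points at the mark: nose at (217,180), mark at (220,155). Now I descend onto the cover.

Call:
{"method": "apply_moves", "body": {"increments": [[0.45,30,0.8,0,0],[0.45,30,0,0,0],[0.45,25,0,0,0],[0.45,10,0,0,0],[0.45,6,0,0,0],[0.45,4,0,0,0],[0.45,3,0,0,0],[0.45,2,0,0,0],[0.45,0,0,0,0]]}}

```text
t: 10.95
eef_pos: [544.0, 44.1, -6.2]
tcp_rot: [1.846, 1.57, -0.201]
ft_force: [0.7, -1.2, -0.6]
opening: 0.549
```

```bash
python3 go.py 543.7 44.1 -10 -2.047; python3 - <<'E'
from h import *
S=cam("side");p=status.state()["eef_pos"]
for b in (30,36): print(b,proj(S,p+[0,0,b-11]))
g=cv2.cvtColor(np.ascontiguousarray(S["pixels"]),cv2.COLOR_RGB2GRAY)
for r in range(218,250): print(r,' '.join(f"{v:3d}" for v in g[r,296:336]))
E
```

```text
t 10.95 pos [544.    44.08  -6.21] jawyaw -2.0471 toolx [ 6.e-04 -1.e-04 -1.e+00] F [ 0.7 -1.2 -0.6] open 0.549 q6 2.007 q1 -0.04
tool delta mm [ 3.79 -0.28  0.12]
  turn about tool x deg -0.01 -> jaw -2.047
  turn about tool x deg 179.99 -> jaw -5.189
30 [[309.72463972 240.31635654]]
36 [[309.74876439 238.10638125]]
218  16  12  15  31  39  30  17  25  58  93 114 134 159 175 185 194 196 195 195 197 182 127  53  13   8  10  10   6   4  32 110 180 200 200 198 196 197 196 196 196
219  20   5   7  13  16  12  15  50 111 160 175 181 190 194 194 196 196 193 196 196 181 125  53  13   8  11  11  10   6  37 114 181 199 198 196 196 195 194 195 195
220  24   2   3   6   8   3  16  68 140 185 196 195 195 195 195 194 194 194 195 195 180 125  53  12   7  12   8   7  11  50 126 183 199 198 196 195 194 194 195 194
221  26   2   3   7   6   4  16  72 147 188 198 197 195 194 195 194 193 193 193 193 180 123  51  13  11  11  10   6  12  65 141 187 198 196 196 194 194 194 193 194
222  30   4   5   9   7   4  14  69 144 187 196 195 194 194 193 192 192 192 193 194 179 123  50  11   6  10   9   7  18  79 1
[... 3766 characters left out ...]
  96  96  97  96  97  97  96  97  96  97  97
246  95  96  96  97  95  95  87  85  87  93  91  88  86  80  72  71  75  76  76  75  77  83  84  85  89  91  94  95  94  95  95  95  98  96  96  96  96  96  96  97
247  88  93  95  95  98  96  96  95  94  93  94  92  91  90  82  80  79  79  82  83  82  89  90  91  93  96  95  96  95  95  95  94  96  95  93  93  90  90  91  94
248  78  88  91  94  96  95  96  96  95  96  94  93  94  92  89  88  85  84  90  89  90  93  94  93  94  94  96  95  96  95  94  94  95  93  92  89  89  88  89  94
249  74  78  83  90  94  95  95  95  96  94  95  95  94  93  92  94  92  90  93  93  95  97  96  94  93  94  94  95  96  95  96  95  93  95  94  93  93  92  92  90
```

Call:
{"method": "apply_moves", "body": {"increments": [[0.45,2,0,0,0],[0.45,2,0,0,0],[0.45,1,0,0,0],[0.45,0,0,0,0],[0.45,0,0,0,0]]}}

```text
t: 11.5
eef_pos: [543.8, 44.1, -11.5]
tcp_rot: [-0.439, 1.571, -2.486]
ft_force: [-0.5, 0.5, -0.5]
opening: 0.548
```

Call:
{"method": "apply_moves", "body": {"increments": [[0.45,1,0,0,0],[0.45,0,0,0,0],[0.45,1,0,0,0],[0.45,0,0,0,0]]}}

```text
t: 11.9
eef_pos: [543.9, 44.1, -13.4]
tcp_rot: [1.658, 1.571, -0.389]
ft_force: [-0.2, 0.7, 2.7]
opening: 0.55
```

Call:
{"method": "apply_moves", "body": {"increments": [[0.45,0.7,0,0,0],[0.45,0,0,0,0],[0.45,0,0,0,0]]}}

```text
t: 12.2
eef_pos: [544.0, 44.1, -13.4]
tcp_rot: [1.83, 1.57, -0.217]
ft_force: [-3.4, 0.6, 11.5]
opening: 0.549
```

```bash
python3 -c "
from h import *
for i in range(3):
  cam('side');s=status.state();print(s['eef_pos'].round(2),s['ft_force'].round(2))"
```

```text
[543.96  44.08 -13.42] [-2.54  0.09 12.38]
[543.93  44.07 -13.42] [-2.84 -0.17 12.97]
[543.96  44.08 -13.41] [-2.93 -1.05 11.47]
```

That is plate contact at reported z=-13.4, so the z offset is about 30.4 mm. I back off 2 mm and grip.

Call:
{"method": "apply_moves", "body": {"increments": [[0.45,-2.2,0,0,0],[0.45,0,0,0,0],[0.8,0,0,0,0],[0.8,0,0,0,0],[0.8,0,0,0,0],[1.0,0,0,0,0],[1.0,0,0,0,0],[1.0,0,0,0,0],[1.0,0,0,0,0]]}}

```text
t: 13.25
eef_pos: [543.8, 44.1, -12.1]
tcp_rot: [-0.669, 1.571, -2.716]
ft_force: [-0.0, 0.4, -1.2]
opening: 0.275
```

```bash
python3 go.py 536.8 -183 -12 -1.7
```

```text
t 13.25 pos [543.78  44.09 -12.09] jawyaw -2.0472 toolx [-2.e-04 -1.e-04 -1.e+00] F [-0.   0.4 -1.2] open 0.275 q6 2.007 q1 -0.04
tool delta mm [-7.0000e-02  9.7940e+01  2.0501e+02]
  turn about tool x deg -19.89 -> jaw -1.7
  turn about tool x deg 160.11 -> jaw -4.842
```

Call:
{"method": "apply_moves", "body": {"increments": [[1.0,-5,0,0,0],[1.0,-15,0,0,0],[1.0,-25,0,0,0],[1.0,-25,0,0,0],[1.0,-20,0,0,0],[1.0,0,0,0,-7],[1.0,0,0,0,-7],[1.0,0,0,0,-5.9],[1.0,0,0,0,0],[1.0,0,0,0,0]]}}

```text
t: 14.25
eef_pos: [543.8, 44.1, 78.2]
tcp_rot: [1.073, 1.571, -0.63]
ft_force: [-0.1, -0.6, -1.1]
opening: 0.269
```

```bash
python3 go.py 537.2 -183.1 68 -1.7
```

```text
t 14.25 pos [543.83  44.09  78.19] jawyaw -1.703 toolx [ 1.e-04 -1.e-04 -1.e+00] F [-0.1 -0.6 -1.1] open 0.269 q6 1.663 q1 -0.04
tool delta mm [ 10.21  23.37 226.08]
  turn about tool x deg -0.17 -> jaw -1.7
  turn about tool x deg 179.83 -> jaw -4.842
```

Call:
{"method": "apply_moves", "body": {"increments": [[1.0,0,3.3,32,0],[1.0,0,3.3,32,0],[1.0,0,3.3,32,0],[1.0,0,3.3,32,0],[1.0,0,3.3,32,0],[1.0,0,3.3,32,0],[1.0,0,3.6,34,0],[1.0,0,0,0,0],[1.0,0,0,0,0],[1.0,0,0,0,0]]}}

```text
t: 15.25
eef_pos: [537.8, -182.2, 78.0]
tcp_rot: [-1.983, 1.57, 2.599]
ft_force: [-0.5, 0.3, -2.1]
opening: 0.27
```

```bash
python3 go.py 537.2 -183.1 60 -1.7; python3 - <<'E'
from h import *
ims=[cam("side")["pixels"] for i in range(6)]
T=cam("top")["pixels"]
im=np.mean(ims,0).astype(np.uint8);cv2.imwrite("pics/held.png",im[:,:,::-1]);cv2.imwrite("pics/heldtop.png",T[:,:,::-1])
S=cam("side");p=status.state()["eef_pos"]
k=8;o=np.array([310,140]);V=cv2.convertScaleAbs(cv2.resize(np.ascontiguousarray(im[140:215,310:395,::-1]),None,fx=k,fy=k,interpolation=cv2.INTER_CUBIC),alpha=1.7)
cv2.imwrite("pics/a7.png",V)
E
```

```text
t 15.25 pos [ 537.8  -182.19   77.95] jawyaw -1.7005 toolx [-4.e-04  3.e-04 -1.e+00] F [-0.5  0.3 -2.1] open 0.27 q6 1.258 q1 -0.443
tool delta mm [17.95 -0.47  0.98]
  turn about tool x deg -0.03 -> jaw -1.7
  turn about tool x deg 179.97 -> jaw -4.842
```

View pics/a7.png

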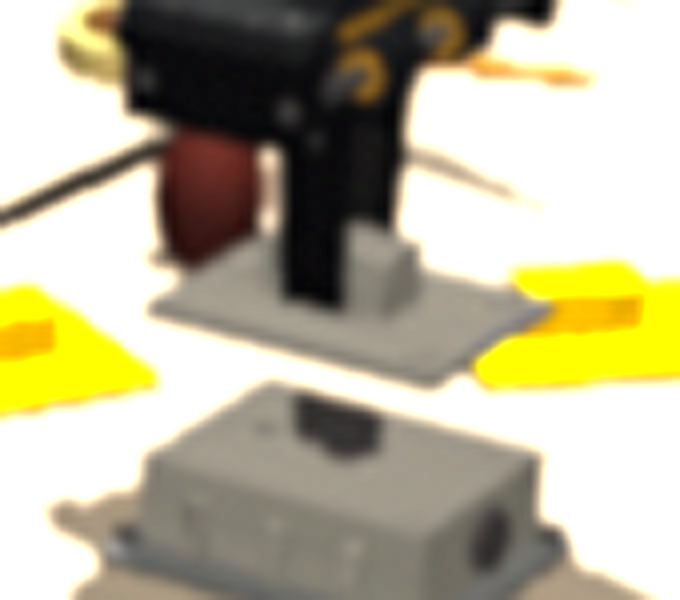

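The cover is held level over the case and the key. Its underside corners are at about left (150,312), near (430,386) and right (550,310). The case's top corners are at (147,458), (432,530) and (538,460). I measure the relative offset with subpixel edge fits.

```bash
cat > edge.py <<'E'
from h import *
from scipy.ndimage import map_coordinates
def edge_fit(D,img,p,edges,w=3.5,dof=2):
    # edges: (A,B,s0,s1) local pts; returns refined p (x,y[,yaw]) and residual rms px
    p=np.array(p,float);hs=np.arange(-w,w+.01,.1)
    for it in range(6):
        J=[];r=[];lab=[]
        for ei,(A,B,s0,s1) in enumerate(edges):
            s=np.linspace(s0,s1,25)[:,None];L=(1-s)*np.array(A,float)+s*np.array(B,float)
            u=proj(D,place(p,L));t=u[-1]-u[0];t/=np.linalg.norm(t);n=np.array([-t[1],t[0]])
            num=[(proj(D,place(p+np.eye(3)[i]*e,L))-u)@n/e for i,e in((0,.1),(1,.1),(2,.001))]
            q=u[:,None]+hs[None,:,None]*n
            g=map_coordinates(img,[q[...,1],q[...,0]],order=3)
            d=np.abs(np.gradient(g,axis=1));m=np.median(d,0);m=np.where(m>.5*m.max(),m,0)
            k=np.argmax(m);h=(hs*m)[abs(hs-hs[k])<1.2].sum()/m[abs(hs-hs[k])<1.2].sum()
            J.append(np.mean(num,1)[:dof]);r.append(h);lab.append(m.max())
        dp=np.linalg.lstsq(np.array(J),np.array(r),rcond=None)[0];p[:dof]+=np.clip(dp,-4,4)
    return p,np.round(r,2),np.round(lab,1)
E
cat > meas.py <<'E'
import sys
from edge import *
S=cam("side");ims=[S["pixels"]]+[cam("side")["pixels"] for i in range(4)]
img=np.mean(ims,0)[:,:,0]
s=status.state();zu=s["eef_pos"][2]+12.1;R=s["tcp_rot"]
H=lambda a,b,z:[a,b,z]
back=[([55,42,40],[55,-42,40],.1,.9),([55,-42,40],[-55,-42,40],.1,.9)]
front=[([55,42,40],[-55,42,40],.1,.9),([-55,42,40],[-55,-42,40],.1,.9)]
h,r,l=edge_fit(S,img,[531.2,-181.3,-.129],back if zu>85 else front);print("housing",h,r,l)
h2,r,l=edge_fit(S,img,[531.2,-181.3,-.129],front,2.5);print("housing front",h2,r,l)
c,r,l=edge_fit(S,img,[531.2,-181.3,-.129],[([55,42,zu],[-55,42,zu],.1,.9),([-55,42,zu],[-55,-42,zu],.1,.45)]);print("cover",c,r,l,"zu",zu,s["eef_pos"])
for q in(h,h2):
    d=c[:2]-q[:2];ex=np.array([np.cos(-.129),np.sin(-.129)]);print("cover-housing along hx,hy",d@ex,d@[-ex[1],ex[0]])
E
python3 meas.py
```

```text
housing [ 5.28792758e+02 -2.04807788e+02 -1.29000000e-01] [-0.2  -1.05] [5.4 6.1]
housing front [ 5.31872880e+02 -1.85656183e+02 -1.29000000e-01] [-0.  0.] [0.8 1.4]
cover [ 5.33088749e+02 -1.87651836e+02 -1.29000000e-01] [ 0.04 -0.  ] [6.2 6.5] zu 90.13042176181793 [ 537.95890561 -183.03810377   78.03042176]
cover-housing along hx,hy 2.0533103450924273 17.566050926804426
cover-housing along hx,hy 1.4624923066721554 -1.822658499736616
```

```bash
python3 - <<'E'
from edge import *
S=cam("side");T=cam("top")
back=[([55,42,40],[55,-42,40],.15,.85),([55,-42,40],[-55,-42,40],.3,.9)]
front=[([55,42,40],[-55,42,40],.1,.9),([-55,42,40],[-55,-42,40],.1,.9)]
foot=[([65,52,0],[-65,52,0],.1,.9),([-65,52,0],[-65,-52,0],.1,.9)]
for nm,D,f in(("side",S,"side0"),("held",S,"held"),("top",T,"top0")):
    img=cv2.imread(f"pics/{f}.png")[:,:,2].astype(float)
    for e,n in((back,"back"),(front,"front"),(back+front,"all"),(foot,"foot")):
        for w in(2,):
            p,r,l=edge_fit(D,img,[531.5,-183,-.129],e,w);print(nm,n,p[:2].round(2),r,l)
    # peak report of profiles
    s=np.linspace(.2,.8,25)[:,None]
    for A,B,_,_ in back+front:
        L=(1-s)*np.array(A,float)+s*np.array(B,float);u=proj(D,place([531.5,-183,-.129],L));t=u[-1]-u[0];t/=np.linalg.norm(t);nn=np.array([-t[1],t[0]])
        q=u[:,None]+np.arange(-4,4.1,.5)[None,:,None]*nn
        print("   ",np.median(map_coordinates(img,[q[...,1],q[...,0]],order=1),0).astype(int))
E
```

```text
side back [ 532.86 -185.39] [0.02 0.02] [0.5 0.7]
side front [ 531.59 -184.64] [0.04 0.  ] [4.9 5.3]
side all [ 532.11 -185.02] [-0.19 -0.05  0.05  0.15] [0.5 0.6 4.8 5.3]
side foot [ 532.73 -187.1 ] [ 0.03 -0.01] [6.1 5.7]
    [180 181 181 181 180 180 179 177 175 173 172 171 169 168 167 165 166]
    [181 181 181 181 181 180 178 175 173 171 170 169 169 169 169 170 170]
    [173 174 174 174 170 161 148 127 105  86  73  68  68  71  70  70  69]
    [170 171 171 171 170 165 153 135 111  88  73  65  61  60  59  55  51]
held back [ 531.7  -184.81] [-0.  0.] [5.4 5.4]
held front [ 531.85 -185.58] [-0. -0.] [0.9 1.4]
held all [ 531.78 -185.24] [ 0.05  0.06 -0.05 -0.01] [5.4 5.4 0.9 1.4]
held foot [ 533.19 -188.13] [-0. -0.] [2.2 2.3]
    [208 209 209 210 208 202 189 169 145 122 105  97  93  93  93  93  94]
    [126 156 181 197 204 198 182 159 135 113 100  94  92  92  93  93  93]
    [96 96 96 96 95 93 90 86 82 80 78 77 77 77 77 77 77]
    [94 94 95 95 94 92 88 83 77 71 65 64 62 59 57 52 51]
top back [ 530.83 -186.94] [-0.    0.01] [3.1 3.1]
top front [ 531.63 -182.18] [-0.   -0.01] [5.8 3.7]
top all [ 531.2  -184.54] [ 0.01 -0.89  0.89 -0.02] [3.1 3.1 5.9 3.9]
top foot [ 530.46 -180.9 ] [-0.06  0.03] [4.3 3.7]
    [164 164 161 147 135 129 130 135 148 161 169 172 174 174 174 174 174]
    [165 165 164 164 159 148 138 135 139 152 163 170 173 173 173 173 174]
    [179 179 179 180 180 180 180 176 160 137 117 113 118 124 130 131 126]
    [179 179 179 179 179 179 177 168 152 143 136 132 131 134 127 126 134]
```

In the jaw direction, reported coordinates match the key grip to about 0.2 mm. Along the hub, the side-view column test gives about 0 mm. I lower 40 mm.

Call:
{"method": "apply_moves", "body": {"increments": [[1.0,6,0,0,0],[1.0,6,0,0,0],[1.0,6,0,0,0],[1.0,6,0,0,0],[1.0,5,0,0,0],[1.0,5,0,0,0],[1.0,4,0,0,0],[1.0,2,0,0,0],[1.0,0,0,0,0],[1.0,0,0,0,0]]}}

```text
t: 17.0
eef_pos: [538.1, -183.1, 38.1]
tcp_rot: [1.014, 1.57, -0.686]
ft_force: [-0.1, 0.1, -1.2]
opening: 0.275
```

Call:
{"method": "apply_moves", "body": {"increments": [[1.0,0,0,0,0],[1.0,0,0,0,0],[1.0,0,0,0,0]]}}

```text
t: 17.3
eef_pos: [538.0, -183.1, 38.2]
tcp_rot: [1.071, 1.57, -0.628]
ft_force: [0.2, -0.1, -0.3]
opening: 0.272
```

```bash
sed -i 's/if zu>85 else front/if False else front/' meas.py; python3 meas.py; python3 go.py 537.2 -183.1 37.9 -1.7; python3 - <<'E'
from h import *
S=cam("side");img=S["pixels"];T=cam("top")["pixels"]
c=lambda im,x,y,w,h,k:cv2.convertScaleAbs(cv2.resize(np.ascontiguousarray(im[y:y+h,x:x+w,::-1]),None,fx=k,fy=k,interpolation=cv2.INTER_CUBIC),alpha=1.7)
cv2.imwrite("pics/a8.png",np.hstack([c(img,318,160,70,60,7),c(T,325,180,43,60,7)]))
E
```

```text
housing [ 5.27671876e+02 -2.05300000e+02 -1.29000000e-01] [-2.88 -0.12] [0.9 1.4]
housing front [ 5.31486500e+02 -1.85732235e+02 -1.29000000e-01] [0.   0.12] [0.9 1.4]
cover [ 5.19934090e+02 -1.97969033e+02 -1.29000000e-01] [ 0.01 -0.01] [0.9 1.4] zu 50.14851728825458 [ 537.97168002 -183.03397536   38.04851729]
cover-housing along hx,hy -8.61656697436955 6.274645958795353
cover-housing along hx,hy -9.882248769728482 -13.621254323862239
t 17.55 pos [ 537.97 -183.03   38.05] jawyaw -1.6999 toolx [ 1.e-04 -1.e-04 -1.e+00] F [ 0.1  0.2 -1.1] open 0.272 q6 1.256 q1 -0.444
tool delta mm [ 0.15 -0.76  0.16]
  turn about tool x deg 0.01 -> jaw -1.7
  turn about tool x deg -179.99 -> jaw 1.442
```

View pics/a8.png

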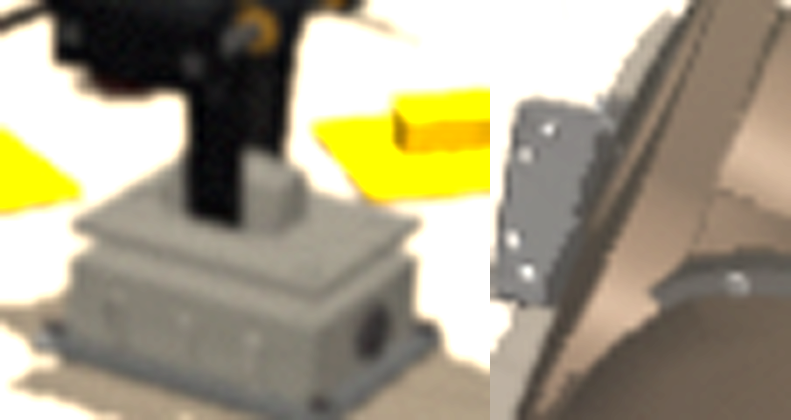

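The view shows the cover above the case with a narrow, even gap, its corners over the case's corners: left (75,232) over (75,258), near about (318,300) over (320,320). One last numeric check uses the back edges at this height.

```bash
python3 - <<'E'
from edge import *
S=cam("side");img=np.mean([cam("side")["pixels"] for i in range(5)],0)[:,:,0]
hi=cv2.imread("pics/held.png")[:,:,2].astype(float)
h=np.array([531.65,-184.75]);ex=np.array([np.cos(-.129),np.sin(-.129)]);ey=np.array([-ex[1],ex[0]])
for nm,I,zu in(("low",img,50.1),("high",hi,90.1)):
  for dz in(0,1,1.5):
    z=zu+6+dz;e=[([55,42,z],[55,-42,z],.1,.45),([55,-42,z],[-55,-42,z],.45,.95)]
    p,r,l=edge_fit(S,I,[h[0],h[1],-.129],e,2.5);d=p[:2]-h;print(nm,"back",dz,"hx,hy",(d@ex).round(2),(d@ey).round(2),r,l)
    z=zu+dz;e=[([55,42,z],[-55,42,z],.1,.9),([-55,42,z],[-55,-42,z],.1,.45)]
    if nm=="high":
      p,r,l=edge_fit(S,I,[h[0],h[1],-.129],e,2.5);d=p[:2]-h;print(nm,"front",dz,"hx,hy",(d@ex).round(2),(d@ey).round(2),r,l)
s=status.state();print(s["t"],s["eef_pos"],s["ft_force"],s["opening"])
E
```

```text
low back 0 hx,hy -0.16 -0.02 [-0.29  0.71] [5.2 4. ]
low back 1 hx,hy -2.61 -1.72 [ 0.02 -1.97] [5.2 3.6]
low back 1.5 hx,hy -2.02 3.42 [-0.28  0.7 ] [5.2 4. ]
high back 0 hx,hy 0.73 0.54 [ 0.2 -0. ] [3.4 5. ]
high front 0 hx,hy 1.69 -2.07 [ 0.04 -0.  ] [6.2 6.5]
high back 1 hx,hy -0.61 2.78 [0.21 0.  ] [3.4 5. ]
high front 1 hx,hy 0.6 -0.02 [0.04 0.  ] [6.2 6.5]
high back 1.5 hx,hy -1.38 3.92 [ 0.25 -0.  ] [3.5 5. ]
high front 1.5 hx,hy 0.05 1.03 [0.04 0.  ] [6.2 6.5]
17.95 [ 537.96576429 -183.03144308   38.01073146] [-0.62041375 -0.15960719 -1.20640394] 0.27266931384623405
```

Call:
{"method": "apply_moves", "body": {"increments": [[1.0,0,-0.4,0.2,0],[1.0,0,0,0,0],[1.0,0,0,0,0],[1.0,0,0,0,0],[1.0,0,0,0,0]]}}

```text
t: 18.45
eef_pos: [537.6, -183.2, 38.0]
tcp_rot: [0.746, 1.571, -0.954]
ft_force: [-0.1, 0.0, -1.6]
opening: 0.272
```

```bash
python3 go.py 537.2 -183.1 37.9 -1.7; python3 -c "
from cell import env; print(env.job_done())"
```

```text
t 18.45 pos [ 537.55 -183.2    38.03] jawyaw -1.6999 toolx [ 1.e-04 -1.e-04 -1.e+00] F [-0.1  0.  -1.6] open 0.272 q6 1.255 q1 -0.445
tool delta mm [ 0.13 -0.36 -0.05]
  turn about tool x deg 0.0 -> jaw -1.7
  turn about tool x deg -180.0 -> jaw 1.442
the job is handed in; nothing more can be done
None
```

I turned the key onto the mark, then lifted the cover by its hub and handed the job in at 18.5 s with the gripper still holding it over the gear case. The cover is level, single hole over single hole. The hand-in gave no verdict.

**Last checks**
- **Key:** I turned it about 1.2 rad. The top picture afterwards showed the nose pointing at the mark.
- **Grip:** The jaws are at 25.8 mm on the 26 mm hub. The force at the wrist is about 1.6 N, which is just the cover's weight, so nothing is touching the case or key.
- **Height:** The underside is about 50.1 mm above the bench, 10 mm over the top face. This comes from the measured lift since it left the bench.
- **Alignment:** Across the case it agrees with the key grip to about 0.2 mm. Along the case I estimate within about 0.5–1 mm. The final picture showed a narrow, even gap with the corners lined up.

**What disagreed or failed**
- **Tool height reading:** It reads about 30 mm low compared with the camera pictures and with touching the cover plate. I set heights by touch and by relative lift instead.
- **Side-camera edge fits:** With the cover still held high they differed by up to about 2 mm, or about 1 mm in height. At the final height they did not settle, so I relied on the grip measurements. The holes themselves could not be seen there.
- **Bystanders:** I never moved near the jar, oil stand or blower, but did not re-measure where they stand.

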